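Set up the sprung bench clamp in the storeroom with a weight and a board

ROBOT

A 6-joint arm with a two-finger parallel gripper is mounted at the origin on the work surface. World frame = base frame: x ahead of the robot, y to its left, z up, the work surface at z = 0. Lengths are in m, angles in rad, forces in N, time in s.
With the tool pointing down it reaches from about 0.35 to 0.85 m from the base axis. Payload 8.1 kg.
Tool frame: the origin (TCP) lies at the centre of the arm's flange, where the gripper is bolted on; the fingertips stand 186 mm ahead of it and the grasp point (between the pads) lies 167 mm ahead of it; z points along the fingers, y is the line along which they close (so a half turn about z gives the same grasp; the last joint's range is limited). The gripper opens to 93 mm and grips with 3 to 60 N. Pads are 15 mm wide; open, the fingers measure 128 mm over their backs; the gripper's body (75 mm by 188 mm) begins 65 mm behind the grasp point.
Start: joints at [-1.303, 0.13, 1.488, -0, 1.523, -0.085], TCP at [0.207, -0.563, 0.405] pointing down, gripper open.
Joint ranges: [-2.96, 2.96], [-0.89, 2.26], [0.02, 2.5], [-1.34, 4.48], [0, 2.73], [-2.66, 2.66]. Speed limits (rad/s): [2.39, 2.39, 2.79, 3.14, 3.14, 3.14].

INTERFACE

Orientations are given as a unit quaternion [w, x, y, z].
In Python, from bench import sensors, eyes, hand_in gives the robot as it stands.
- The arm moves only by the shell command python3 -m crank 'ROWS'. ROWS is JSON, a list of rows, each a list of 7 numbers: the gripper command: -1 is fully open, 1 is shut, values between are in proportion, then the shift along the tool's x, y, z in mm, then the turn, a rotation vector about the tool's x, y, z in rad. In form: [[grip, tx, ty, tz, wx, wy, wz], ...]. A call has 1 to 10 rows; each row shifts and turns the commanded pose from where the row before left it, along the tool's axes as they then stand; what a row does not reach is not made up. A row lasts 1/12 s, in which the tool goes at most 41.7 mm and 7.16 degrees, less where a joint would pass 70% of its speed; a pose out of reach is approached as far as the arm can. A call with a gripper value outside its range is refused whole. The fingers move at their own pace and stop on an object; the grip force is fixed at half the most. Time passes only in rows, so rows that do not move let the fingers close. It gives the time, the measured TCP pose, the force, the opening and the grip force at its end, in the units of the state.
- sensors.state(): the state, without advancing time (a new reading comes with each control period).
- eyes.get_image(name): name is "scene" or "top" or "wrist"; returns a dict with "frame" (480x640x3 uint8, red, green, blue), "K" (3x3 intrinsics, pixels), "eye" and "orientation" of the camera in the world; the wrist camera has in their place "T_tool_cam" (4x4, takes a point from camera to tool coordinates, whose origin is the TCP and whose axes are the flange's). Camera axes: x right, y down, z forward; pixel columns grow to the right and rows downward; lengths in m; the calibration is good to about 2 mm. A picture is of the moment at which its call begins: read the wrist's pose just before it. There is no depth.
- hand_in(): hands the job in; it is judged then, once.
The state is a dict: "time_s": time; "joint_positions": joint angles; "joint_velocities": joint speeds; "tau": joint torques, N m; "ee_pos": TCP position; "eef_rot": TCP orientation; "force": force on the tool from outside, world axes, zero at the start; "ft_torque": the same for the moment, N m; "finger_gap": opening from 0.0 (shut) to 1.0 (fully open); "gripper_force": force on a finger pad.
Only numpy, scipy, OpenCV 4.12 (cv2) and the standard library are available. Lean on these libraries where they do the work, as an engineer would, in place of code of your own. Each camera call takes 0.05 s, during which the arm holds its last target. There are 200 camera calls.

TASK

Get the bench clamp ready for a glue job: stand the largest of the three iron weights in the dish on the clamp's tail and let go, so that its weight holds the sprung arm open. Then slide the long thin board lengthwise beneath the raised pad, flat on the bench, straight in line with the clamp and centred, until its end touches or nearly touches the stop on the clamp's foot. Leave the weight in the dish, holding the arm open.

Things in the scene. Friction and masses are not known exactly. Their poses are not given: they have to be found in the camera images.
- clamp: Grey steel foot, 70 mm wide, screwed to the bench, with a see-saw steel arm 20 mm wide, pivoted 50 mm up; <90 mm high. Origin: on the bench below the pivot; x points level to the jaw end, z up. Stop: block 30 mm high, its face towards the jaw at x = +35 mm. On the arm's tail: a dish 82 mm across inside, rim 9 mm; centre of its floor at x = -107, y = 0, z = 75 mm shut, x = -110, z = 42 mm open.
- clamp_arm (a joint): Arm angle, rad: 0 = shut (tail raised 8.6 degrees), 0.30 = fully open (tail 8.6 degrees below level). A damped spring shuts it: 3.5 N down in the dish starts to open it, 5.5 N opens it fully (the large weight sinks 33 mm in about a second). Round rubber pad, 28 mm, below the arm at clamp x = +105 to +113 mm, y = 0; its underside is 3 mm above the bench when shut, 36 mm when open.
- weight: Largest of three dark iron weights of one shape: upright cylinder 50 mm in diameter, 50 mm high, with a plain round knob 25 mm in diameter and 35 mm high on top (85 mm in all), about 0.8 kg. Origin: centre of its underside, z up. The others are clearly smaller (36 and 28 mm in diameter) and too light; the three stand in any of three places.
- board: The long thin board of pale wood lying flat on the bench: 240 mm long, 56 mm wide, 18 mm thick, 0.15 kg. Origin: centre of its underside, x along its length (both ends are alike), z up. An offcut of the same wood is only 110 mm long, and a beam 45 mm thick is too thick for the clamp.
Things that resemble listed ones, but are neither listed nor needed, are in the scene too. Leave any orange or turquoise look-alike of the board alone.

How it is judged:
On the way:
1. the largest weight stands in the dish, let go, and holds the arm open, with the board still outside the clamp (value of joint clamp_arm above 0.2 rad and x of weight in the frame of clamp between -0.14 and -0.08 m and y of weight in the frame of clamp between -0.03 and 0.03 m and contact force between weight and the fingers below 0.2 N and x of board in the frame of clamp above 0.21 m), for 0.2 s.
At the end, for the whole second after the job is handed in: The largest weight stands in the dish (within 20 degrees of upright) and holds the arm above 0.2 rad; the board lies flat beneath the pad, its end within 30 mm of the stop, its middle within 20 mm of the clamp's centre line, its length within 11 degrees of it; both at rest (value of joint clamp_arm above 0.2 rad and x of weight in the frame of clamp between -0.14 and -0.08 m and y of weight in the frame of clamp between -0.03 and 0.03 m and angle between weight's own z axis and vertical below 0.35 rad and x of board in the frame of clamp between 0.145 and 0.185 m and y of board in the frame of clamp between -0.02 and 0.02 m and angle between the x axis of board and the x axis of clamp, either way round below 0.2 rad and height (world z) of board below 0.006 m and angle between board's own z axis and vertical below 0.08 rad and linear speed of each of board, weight below 0.02 m/s); the robot touches nothing.
It also fails if it takes over 58 s, if anything falls off the work surface, if the arm or the gripper's body presses on something with over 40 N, if the wrist force passes 120 N, or if a joint passes its speed limit or range.

## Working session

There is one attempt and no reset: what is moved stays moved. The work goes in short steps, Python scripts to look and compute and a shell command to move; the robot and the scene stay as the last step left them, time stands still between calls to the robot, and variables do not carry over. Pictures are saved under pics/ and viewed, at most 13 in all, crops included, and the job is handed in when it is done.

```bash
mkdir -p pics
cat > h.py <<'E'
import numpy as np, cv2, json
from scipy.spatial.transform import Rotation as R
from bench import sensors, eyes, hand_in
def q2R(q): return R.from_quat([q[1],q[2],q[3],q[0]]).as_matrix()
def snap(name,fn):
    s=sensors.state(); im=eyes.get_image(name)
    cv2.imwrite(f'pics/{fn}.png',im['frame'][:,:,::-1])
    K=np.array(im['K'])
    if name=='wrist':
        T=np.array(im['T_tool_cam']); Rt=q2R(s['eef_rot'])
        Rc=Rt@T[:3,:3]; e=Rt@T[:3,3]+np.array(s['ee_pos'])
    else: Rc=q2R(im['orientation']); e=np.array(im['eye'])
    np.savez(f'pics/{fn}.npz',K=K,R=Rc,e=e)
def ray(fn,u,v,z):
    d=np.load(f'pics/{fn}.npz'); r=d['R']@np.linalg.inv(d['K'])@[u,v,1]
    return (d['e']+r*(z-d['e'][2])/r[2]).round(4)
def proj(fn,p):
    d=np.load(f'pics/{fn}.npz'); c=d['K']@d['R'].T@(np.array(p)-d['e']); return (c[:2]/c[2]).round(1)
E
python3 - <<'E'
from h import *
snap('top','top0'); snap('scene','sc0')
s=sensors.state(); print({k:np.round(s[k],3).tolist() for k in s})
for f in('top0','sc0'): d=np.load(f'pics/{f}.npz'); print(d['K'],d['R'],d['e'])
E
```

```text
{'time_s': 0.1, 'joint_positions': [-1.303, 0.131, 1.489, -0.0, 1.523, -0.085], 'joint_velocities': [0.0, -0.003, -0.002, 0.001, 0.001, -0.002], 'tau': [0.001, -56.134, -49.31, 0.077, 0.029, -0.0], 'ee_pos': [0.207, -0.563, 0.404], 'eef_rot': [-0.001, 0.984, 0.175, -0.0], 'force': [0.329, 0.138, -0.382], 'ft_torque': [0.023, -0.039, 0.006], 'gripper_force': 0.0, 'finger_gap': 1.0}
[[595.91512384   0.         313.4699062 ]
 [  0.         595.91512384 239.67208683]
 [  0.           0.           1.        ]] [[-0.02327619 -0.98581131  0.16623563]
 [-0.99971561  0.02381466  0.00124633]
 [-0.00518749 -0.16615935 -0.98608527]] [ 0.16796243 -0.09645623  1.43061588]
[[569.50859455   0.         323.11584547]
 [  0.         569.50859455 236.67268045]
 [  0.           0.           1.        ]] [[-0.11437058  0.58048161 -0.80620126]
 [ 0.99341782  0.06163495 -0.09655134]
 [-0.0063561  -0.81193733 -0.58371   ]] [1.494111   0.02791992 0.87632786]
```

View pics/top0.png

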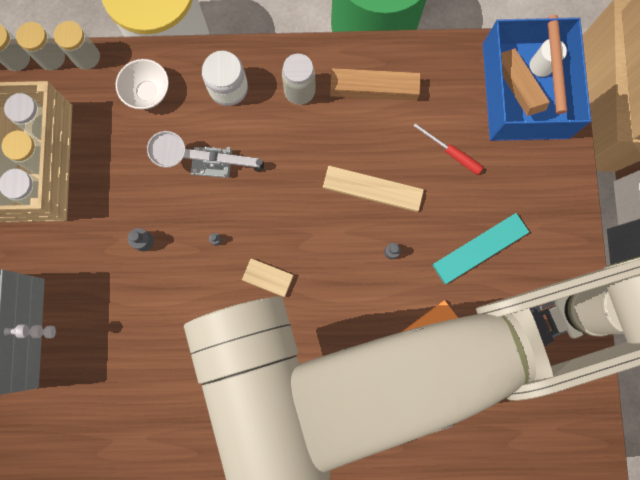

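View pics/sc0.png

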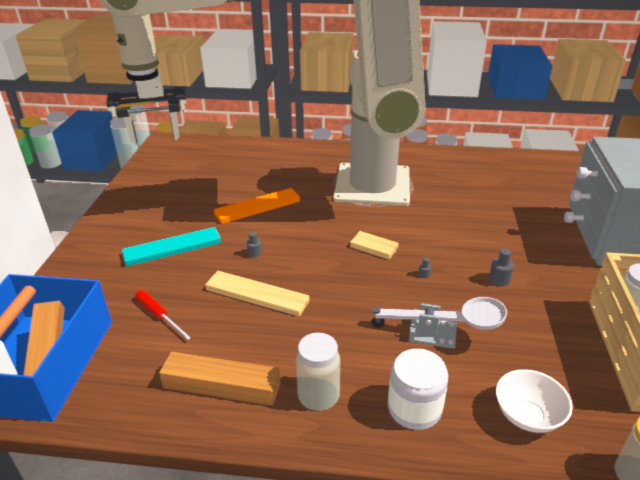

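The top view shows the dish at about (167,149), the clamp jaw at (262,164), the large weight at (139,239) and the board from (325,178) to (423,200). I'll enlarge that part to read it more exactly.

Run:
```python
from h import *
a=cv2.imread('pics/top0.png')
c1=cv2.resize(a[125:265,120:280],None,fx=5,fy=4.2857*1.1667,interpolation=cv2.INTER_CUBIC)[:600] # 5x
c1=cv2.resize(a[130:250,120:280],None,fx=5,fy=5,interpolation=cv2.INTER_CUBIC)
cv2.imwrite('pics/c1.png',c1)
cv2.imwrite('pics/c2.png',cv2.resize(a[150:230,310:440],None,fx=6,fy=6,interpolation=cv2.INTER_CUBIC))
```

```text
(no output)
```

View pics/c1.png

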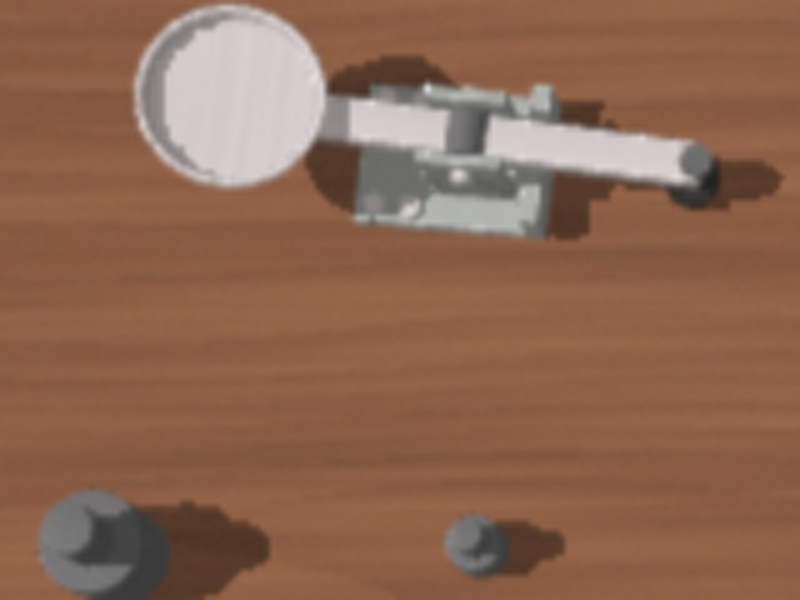

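View pics/c2.png

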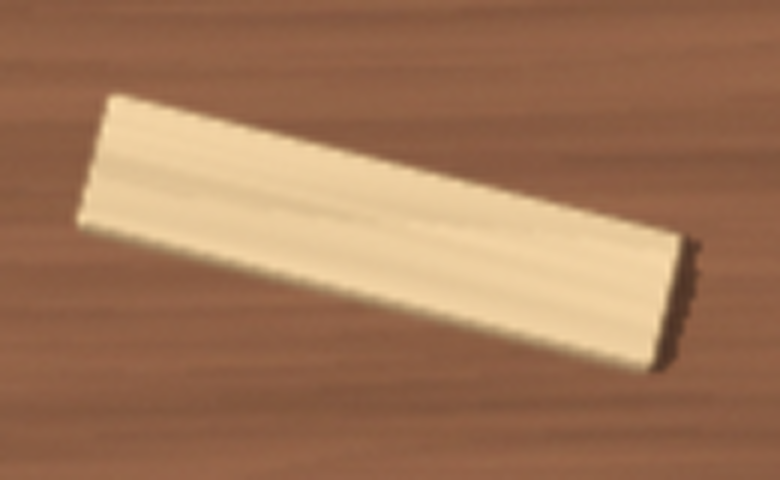

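The crops show the dish rim centred at c1 (230,96), the arm end at (697,160), and the weight's body top at (91,541) with its knob at (69,530). The board's top corners are at c2 (110,94), (685,235), (652,372) and (78,226).

Run:
```python
from h import *
c1=lambda u,v,z: ray('top0',120+(u-2)/5,130+(v-2)/5,z)
c2=lambda u,v,z: ray('top0',310+(u-2.5)/6,150+(v-2.5)/6,z)
d=c1(230,96,.084); w=c1(91,541,.05); k=c1(69,530,.085)
print('dish',d,'w',w,k)
for z in(.035,.045): t=c1(697,160,z); print('tip',z,t,np.linalg.norm((t-d)[:2]),np.degrees(np.arctan2(*(t-d)[1::-1])))
P=[c2(*p,.018) for p in((110,94),(685,235),(652,372),(78,226))]
print(P,np.mean(P,0)); 
for i in range(4): v=P[(i+1)%4]-P[i]; print(np.linalg.norm(v),np.degrees(np.arctan2(v[1],v[0])))
# foot edges
print(c1(355,220,.0),c1(545,237,0.0))
# arm axis: arm edges midpoints z~.065/.05
print(c1(340,118,.068),c1(485,133,.056),c1(690,160,.04))
s=sensors.state(); print(q2R(s['eef_rot']).round(3))
im=eyes.get_image('wrist'); print(np.array(im['T_tool_cam']).round(4),np.array(im['K']).round(1))
```

```text
dish [0.6204 0.2484 0.084 ] w [0.4152 0.3187 0.05  ] [0.4143 0.3184 0.085 ]
tip 0.035 [0.5988 0.0331 0.035 ] 0.21638079859359058 -95.72903654974735
tip 0.045 [0.5957 0.0322 0.045 ] 0.21760636479662077 -96.51755948942144
[array([ 0.5905, -0.1344,  0.018 ]), array([ 0.5254, -0.3662,  0.018 ]), array([ 0.4689, -0.3499,  0.018 ]), array([ 0.5352, -0.1199,  0.018 ])] [ 0.53   -0.2426  0.018 ]
0.2407680418992521 -105.68716130868228
0.05880425154697576 163.90738331243628
0.23936518126076733 73.91979848531805
0.05716939740805391 -14.692551650239915
[0.5829 0.2066 0.    ] [0.5718 0.1121 0.    ]
[0.6135 0.1999 0.068 ] [0.6082 0.1328 0.056 ] [0.5973 0.0361 0.04  ]
[[ 0.938  0.346 -0.   ]
 [ 0.346 -0.938  0.002]
 [ 0.    -0.002 -1.   ]]
[[-1.100e-03 -9.637e-01 -2.670e-01  7.460e-02]
 [ 1.000e+00 -8.000e-04 -1.300e-03  3.000e-04]
 [ 1.000e-03 -2.670e-01  9.637e-01  1.970e-02]
 [ 0.000e+00  0.000e+00  0.000e+00  1.000e+00]] [[354.6   0.  318.3]
 [  0.  354.6 239.2]
 [  0.    0.    1. ]]
```

```bash
cat >> h.py <<'E'
def delta(g,yaw=None):
    "tool-axis shift (mm) to bring grasp point to g; yaw of tool y in deg"
    s=sensors.state(); Rt=q2R(s['eef_rot']); gp=np.array(s['ee_pos'])+Rt@[0,0,.167]
    yw=np.degrees(np.arctan2(Rt[1,1],Rt[0,1]))
    print('t',round(s['time_s'],2),'gp',gp.round(4),'yaw',yw.round(2),'z',Rt[:,2].round(4),'d_mm',(Rt.T@(np.array(g)-gp)*1000).round(1),'turn',None if yaw is None else round(-np.radians(yaw-yw),4),'gap',s['finger_gap'],'F',np.round(s['force'],1))
E
python3 -m crank '[[-1,0,0,0,0,0,-0.124],[-1,0,0,0,0,0,-0.124],[-1,0,0,0,0,0,-0.124],[-1,0,0,0,0,0,-0.124],[-1,0,0,0,0,0,-0.124],[-1,0,0,0,0,0,-0.124],[-1,0,0,0,0,0,-0.124],[-1,0,0,0,0,0,-0.124],[-1,0,0,0,0,0,-0.124],[-1,0,0,0,0,0,0]]'
python3 -c "
from h import *
delta([.45,-.25,.2],-6.3);delta([.415,.3187,.2])"
```

```text
time_s: 0.98
ee_pos: [0.2073, -0.563, 0.4043]
eef_rot: [-0.0, 0.74, 0.672, 0.0]
force: [-0.8, 0.0, 1.1]
finger_gap: 1.004
gripper_force: 0.0
t 0.98 gp [ 0.2073 -0.5628  0.2373] yaw -5.49 z [-2.e-04  7.e-04 -1.e+00] d_mm [334.6 211.7  37.5] turn 0.0141 gap 1.0037105540677005 F [-0.8  0.   1.1]
t 0.98 gp [ 0.2073 -0.5628  0.2373] yaw -5.49 z [-2.e-04  7.e-04 -1.e+00] d_mm [897.4 122.4  37.9] turn None gap 1.0037105540677005 F [-0.8  0.   1.1]
```

```bash
python3 -m crank '[[-1,34,21,0,0,0,0.014],[-1,34,21,0,0,0,0],[-1,34,21,0,0,0,0],[-1,34,21,0,0,0,0],[-1,34,21,0,0,0,0],[-1,34,21,0,0,0,0],[-1,34,21,0,0,0,0],[-1,34,21,0,0,0,0],[-1,34,21,0,0,0,0],[-1,34,21,0,0,0,0]]' >/dev/null
python3 -m crank '[[-1,33,-5,0,0,0,0],[-1,33,-5,0,0,0,0],[-1,33,-5,0,0,0,0],[-1,33,-5,0,0,0,0],[-1,33,-5,0,0,0,0],[-1,33,-5,0,0,0,0],[-1,33,-5,0,0,0,0],[-1,33,-5,0,0,0,0],[-1,33,-5,0,0,0,0],[-1,33,-5,0,0,0,0]]' >/dev/null
python3 -c "
from h import *
delta([.415,.3187,.2],-6.3)"
```

```text
t 2.65 gp [0.4429 0.0859 0.2378] yaw -6.93 z [ 3.e-04  0.e+00 -1.e+00] d_mm [227.7 -55.8  37.8] turn -0.0111 gap 1.0015149251593622 F [0.4 0.3 0.2]
```

```bash
python3 -m crank '[[-1,33,-7,0,0,0,-0.01],[-1,33,-7,4,0,0,0],[-1,33,-7,4,0,0,0],[-1,33,-7,6,0,0,0],[-1,33,-7,6,0,0,0],[-1,33,-7,6,0,0,0],[-1,27,-7,6,0,0,0],[-1,0,-5,6,0,0,0],[-1,0,0,0,0,0,0]]' >/dev/null
python3 -c "
from h import *
delta([.415,.3187,.07],-6.3)
snap('wrist','w1')
for z in (.085,.05,0): print(proj('w1',[.415,.3187,z]))"
```

```text
t 3.4 gp [0.412  0.3144 0.1978] yaw -6.12 z [-0.0029 -0.0018 -1.    ] d_mm [  4.8   2.9 127.8] turn 0.0032 gap 1.0024159212203159 F [-0.1 -0.4 -0.7]
[321.4 235.8]
[321.2 225.2]
[321.  213.6]
```

View pics/w1.png

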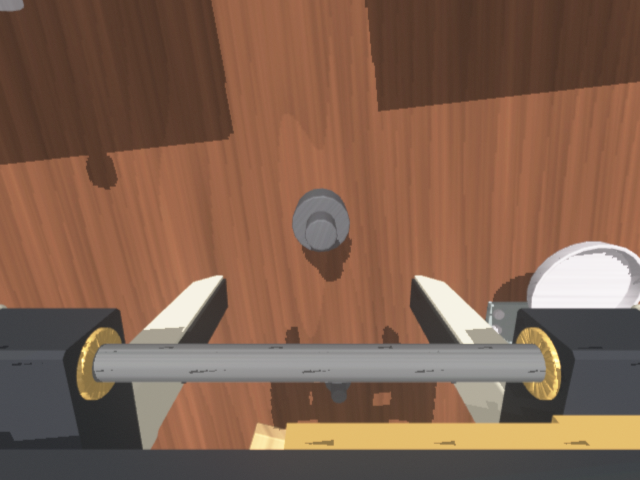

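The wrist view puts the knob top at (321,233) against a predicted (321,236), so the estimate holds to about 2 mm. I'll descend to grasp it.

```bash
python3 -m crank '[[-1,6,3,25,0,0,0],[-1,0,0,30,0,0,0],[-1,0,0,30,0,0,0],[-1,0,0,25,0,0,0],[-1,0,0,15,0,0,0],[-1,0,0,0,0,0,0],[1,0,0,0,0,0,0],[1,0,0,0,0,0,0],[1,0,0,0,0,0,0],[1,0,0,0,0,0,0]]'
python3 -m crank '[[1,0,0,0,0,0,0],[1,0,0,0,0,0,0],[1,0,0,0,0,0,0],[1,0,0,0,0,0,0]]'
python3 -c "
from h import *
delta([.415,.321,.07])"
```

```text
time_s: 4.28
ee_pos: [0.4183, 0.3196, 0.2436]
eef_rot: [0.0, 0.744, 0.668, 0.002]
force: [-0.4, 0.3, -0.4]
finger_gap: 0.761
gripper_force: 0.0
time_s: 4.62
ee_pos: [0.4174, 0.3195, 0.2419]
eef_rot: [0.0, 0.744, 0.669, 0.0]
force: [0.4, 0.5, 0.0]
finger_gap: 0.473
gripper_force: 0.0
t 4.62 gp [0.4174 0.3195 0.0749] yaw -6.07 z [ 2.e-04  1.e-04 -1.e+00] d_mm [ 1.2 -2.6  4.9] turn None gap 0.4729916231935839 F [0.4 0.5 0. ]
```

```bash
python3 -m crank '[[1,1,-2,3,0,0,0],[1,0,0,0,0,0,0],[1,0,0,0,0,0,0],[1,0,0,0,0,0,0],[1,0,0,0,0,0,0],[1,0,0,0,0,0,0],[1,0,0,0,0,0,0]]'
python3 -c "
from h import *
delta([.62,.248,.2])"
```

```text
time_s: 5.2
ee_pos: [0.4152, 0.3205, 0.2382]
eef_rot: [-0.0, 0.744, 0.669, -0.001]
force: [-2.3, 1.7, -3.4]
finger_gap: 0.263
gripper_force: 30.0
t 5.2 gp [0.415  0.3205 0.0712] yaw -6.07 z [-1.2e-03 -4.0e-04 -1.0e+00] d_mm [ -50.4  211.4 -129. ] turn None gap 0.2626678011654015 F [-2.3  1.7 -3.4]
```

```bash
python3 -m crank '[[1,0,0,-20,0,0,0],[1,0,0,-35,0,0,0],[1,0,0,-35,0,0,0],[1,0,0,-30,0,0,0],[1,-8,20,-5,0,0,0],[1,-8,32,0,0,0,0],[1,-8,35,0,0,0,0],[1,-8,35,0,0,0,0],[1,-8,35,0,0,0,0],[1,-6,30,0,0,0,0]]'
python3 -m crank '[[1,0,20,0,0,0,0],[1,0,0,0,0,0,0],[1,0,0,0,0,0,0]]'
python3 -c "
from h import *
delta([.621,.251,.131])
snap('wrist','w2');snap('scene','sc2')
a=cv2.imread('pics/w2.png')[150:430,150:550]; b=cv2.imread('pics/sc2.png')[180:390,340:600]
b=cv2.resize(b,(400,323)); cv2.imwrite('pics/m2.png',np.hstack([cv2.resize(a,(400,323)),b]))"
```

```text
time_s: 6.03
ee_pos: [0.5984, 0.2535, 0.3622]
eef_rot: [0.0, 0.744, 0.668, -0.001]
force: [-0.4, 0.9, -7.0]
finger_gap: 0.262
gripper_force: 30.0
time_s: 6.28
ee_pos: [0.6172, 0.252, 0.3616]
eef_rot: [-0.0, 0.744, 0.668, -0.001]
force: [-0.5, -0.6, -7.5]
finger_gap: 0.263
gripper_force: 30.0
t 6.28 gp [0.6168 0.2518 0.1946] yaw -6.17 z [-0.0027 -0.0011 -1.    ] d_mm [-0.3  4.5 63.6] turn None gap 0.26317975650804104 F [-0.5 -0.6 -7.5]
```

View pics/m2.png

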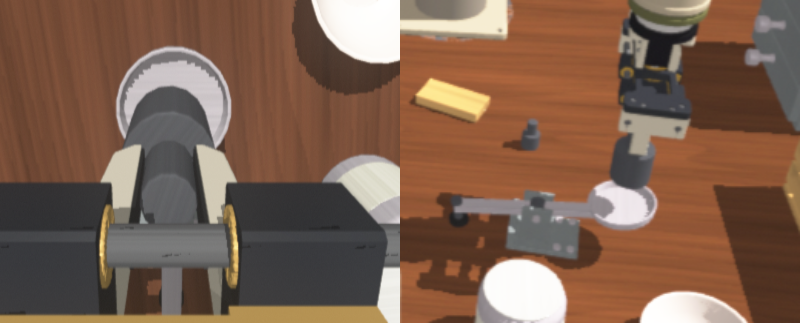

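The weight is held upright, and the dish centre is at wrist pixel (324,239).

```bash
python3 -c "
from h import *
print(ray('w2',324,239,.084), ray('w2',267,239,.084), ray('w2',381,239,.084))"
```

```text
[0.6215 0.2541 0.084 ] [0.5788 0.2587 0.084 ] [0.6642 0.2495 0.084 ]
```

```bash
python3 -m crank '[[1,3,4,10,0,0,0],[1,0,0,15,0,0,0],[1,0,0,10,0,0,0],[1,0,0,6,0,0,0],[1,0,0,5,0,0,0],[1,0,0,5,0,0,0],[1,0,0,5,0,0,0],[1,0,0,5,0,0,0],[1,0,0,5,0,0,0],[1,0,0,4,0,0,0]]'
python3 -m crank '[[1,0,0,4,0,0,0],[1,0,0,0,0,0,0],[1,0,0,0,0,0,0]]'
python3 -c "
from h import *
delta([.621,.255,.117])"
```

```text
time_s: 7.22
ee_pos: [0.6211, 0.256, 0.2943]
eef_rot: [0.0, 0.744, 0.669, 0.001]
force: [-0.1, 3.3, -2.1]
finger_gap: 0.263
gripper_force: 30.0
time_s: 7.47
ee_pos: [0.621, 0.2557, 0.2899]
eef_rot: [0.0, 0.744, 0.669, 0.0]
force: [0.8, 3.8, -3.1]
finger_gap: 0.262
gripper_force: 30.0
t 7.47 gp [0.6211 0.2557 0.1229] yaw -6.07 z [ 6.e-04  3.e-04 -1.e+00] d_mm [-0.7  0.   5.9] turn None gap 0.26183947099576543 F [ 0.8  3.8 -3.1]
```

```bash
python3 -m crank '[[1,0,0,3,0,0,0],[1,0,0,0,0,0,0],[-1,0,0,0,0,0,0],[-1,0,0,0,0,0,0],[-1,0,0,0,0,0,0],[-1,0,0,0,0,0,0],[-1,0,0,0,0,0,0],[-1,0,0,0,0,0,0],[-1,0,0,0,0,0,0],[-1,0,0,0,0,0,0]]'
python3 -m crank '[[-1,0,0,-15,0,0,0],[-1,0,0,-30,0,0,0],[-1,0,0,-35,0,0,0],[-1,0,0,-25,0,0,0],[-1,-30,0,0,0,0,0],[-1,-33,0,0,0,0,0],[-1,-33,0,0,0,0,0],[-1,-33,0,0,0,0,0],[-1,-33,-5,0,0,0,0],[-1,-33,-10,0,0,0,0]]'
python3 -m crank '[[-1,-33,-10,0,0,0,0],[-1,-33,-10,0,0,0,0],[-1,-33,-10,0,0,0,0],[-1,-33,-10,0,0,0,0],[-1,-33,-5,0,0,0,0],[-1,-33,-5,0,0,0,0],[-1,0,0,0,0,0,0]]'
python3 -c "
from h import *
u=np.array([-np.cos(np.radians(74)),-np.sin(np.radians(74)),0]); print(np.array([.53,-.2426,.022])+u*.07)
delta(np.array([.53,-.2426,.022])+u*.07,-15.7)
snap('top','t3'); snap('scene','sc3')
a=cv2.imread('pics/t3.png')[120:240,120:440]; b=cv2.imread('pics/sc3.png')[200:400,200:600]
cv2.imwrite('pics/m3.png',np.vstack([cv2.resize(a,(720,270)),cv2.resize(b,(660,330))[:,:720] if 0 else cv2.resize(b,(720,330))]))"
```

```text
time_s: 8.3
ee_pos: [0.6208, 0.2555, 0.2868]
eef_rot: [0.0, 0.744, 0.669, 0.0]
force: [-0.4, -0.7, -1.3]
finger_gap: 0.785
gripper_force: 0.0
time_s: 9.13
ee_pos: [0.5852, 0.0617, 0.3932]
eef_rot: [0.001, 0.744, 0.669, 0.001]
force: [-0.2, -0.1, -0.6]
finger_gap: 1.0
gripper_force: 0.0
time_s: 9.72
ee_pos: [0.5132, -0.133, 0.3933]
eef_rot: [0.001, 0.745, 0.667, -0.001]
force: [0.6, 0.2, 0.7]
finger_gap: 0.998
gripper_force: 0.0
[ 0.51070539 -0.30988832  0.022     ]
t 9.72 gp [ 0.5134 -0.1334  0.2263] yaw -6.32 z [ 9.0e-04 -2.8e-03 -1.0e+00] d_mm [-175.1   16.5  204.8] turn 0.1637 gap 0.9981699959954172 F [0.6 0.2 0.7]
```

View pics/m3.png

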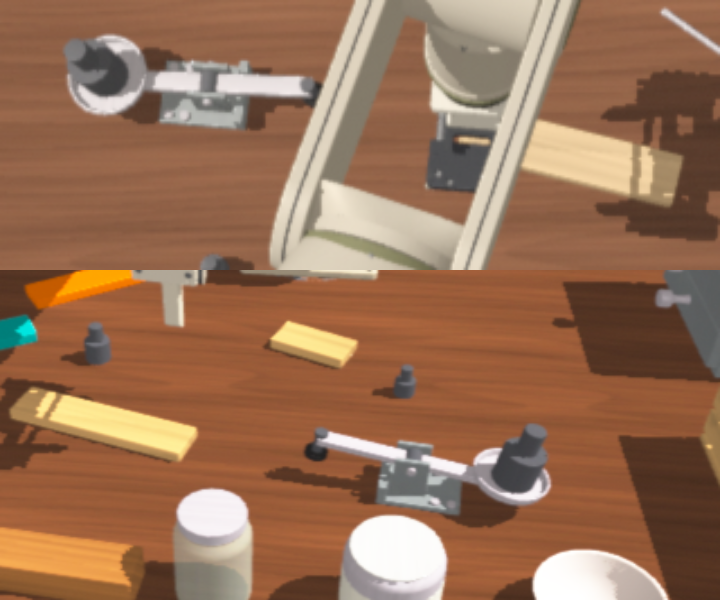

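The weight stands in the dish and the arm is open (pad raised). Next is the board.

```bash
python3 -m crank '[[-1,-30,3,0,0,0,0.082],[-1,-33,0,0,0,0,0.082],[-1,-33,0,20,0,0,0],[-1,-33,0,25,0,0,0],[-1,-20,0,30,0,0,0],[-1,0,0,30,0,0,0],[-1,0,0,0,0,0,0],[-1,0,0,0,0,0,0]]' >/dev/null
python3 -c "
from h import *
delta([.5107,-.3099,.023],-15.7)
snap('wrist','w4')
# expected board corners from top view at z=.018
for p in([.5905,-.1344],[.5254,-.3662],[.4689,-.3499],[.5352,-.1199]): print(proj('w4',p+[.018]))
"
```

```text
t 10.48 gp [ 0.4847 -0.2719  0.1186] yaw -15.42 z [-0.0033  0.003  -1.    ] d_mm [-29.9  35.6  95.4] turn 0.0049 gap 1.0010286094834806 F [0.  0.8 0.3]
[425.4  -6. ]
[400.  344.4]
[325.4 343.4]
[331.5  -4.3]
```

View pics/w4.png

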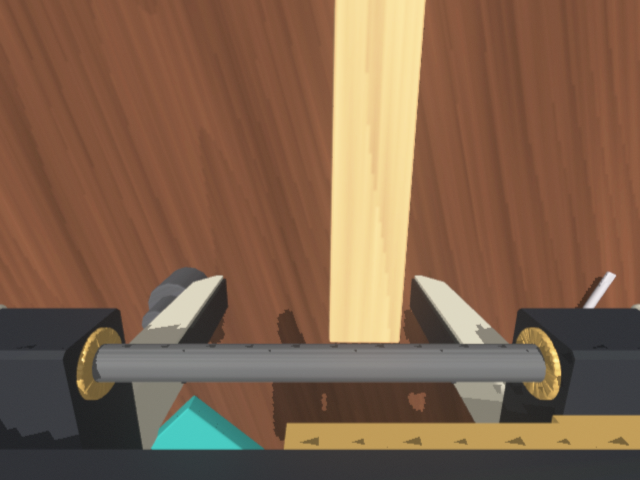

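The board matches the prediction, with its near end at row 342 and edges at columns 331 to 400.

```bash
python3 -m crank '[[-1,-15,18,10,0,0,0.005],[-1,-15,18,20,0,0,0],[-1,0,0,25,0,0,0],[-1,0,0,20,0,0,0],[-1,0,0,10,0,0,0],[-1,0,0,0,0,0,0],[-1,0,0,0,0,0,0]]' >/dev/null
python3 -c "
from h import *
delta([.5107,-.3099,.023],-15.7)"
```

```text
t 11.12 gp [ 0.5131 -0.3121  0.0365] yaw -15.68 z [ 1.3e-03 -8.0e-04 -1.0e+00] d_mm [ 1.5 -2.9 13.5] turn 0.0003 gap 1.0004789777887828 F [-0.1  0.2 -0.1]
```

```bash
python3 -m crank '[[-1,1,-2,10,0,0,0],[-1,0,0,4,0,0,0],[1,0,0,0,0,0,0],[1,0,0,0,0,0,0],[1,0,0,0,0,0,0],[1,0,0,0,0,0,0],[1,0,0,0,0,0,0],[1,0,0,0,0,0,0],[1,0,0,0,0,0,0],[1,0,0,0,0,0,0]]'
python3 -c "
from h import *
delta([.5107,-.3099,.023],-6.4)"
```

```text
time_s: 11.95
ee_pos: [0.5103, -0.311, 0.188]
eef_rot: [0.0, 0.797, 0.603, 0.0]
force: [0.2, -0.3, 1.4]
finger_gap: 0.601
gripper_force: 30.0
t 11.95 gp [ 0.5104 -0.3111  0.021 ] yaw -15.76 z [ 4.e-04 -3.e-04 -1.e+00] d_mm [ 1.2 -0.  -2. ] turn -0.1634 gap 0.6008522634512584 F [ 0.2 -0.3  1.4]
```

```bash
python3 -m crank '[[1,0,0,-2,0,0,0],[1,0,0,0,0,0,-0.055],[1,0,0,0,0,0,-0.055],[1,0,0,0,0,0,-0.053],[1,0,0,0,0,0,0],[1,0,0,0,0,0,0]]'>/dev/null
python3 -c "
from h import *
delta([.5646,-.252,.023],-6.4);delta([.5831,-.087,.023],-6.4)"
```

```text
t 12.45 gp [ 0.5101 -0.3108  0.0226] yaw -6.51 z [-4.e-04  3.e-04 -1.e+00] d_mm [64.6 47.5 -0.5] turn -0.0019 gap 0.601286511114695 F [ 0.3 -0.1 -1.1]
t 12.45 gp [ 0.5101 -0.3108  0.0226] yaw -6.51 z [-4.e-04  3.e-04 -1.e+00] d_mm [230.6  47.2  -0.4] turn -0.0019 gap 0.601286511114695 F [ 0.3 -0.1 -1.1]
```

```bash
python3 -m crank '[[1,0,12,0,0,0,-0.002],[1,6,18,0,0,0,0],[1,15,12,0,0,0,0],[1,20,5,0,0,0,0],[1,20,0,0,0,0,0],[1,0,0,0,0,0,0],[1,0,0,0,0,0,0]]'>/dev/null
python3 -c "
from h import *
delta([.5646,-.252,.023],-6.4);delta([.5831,-.087,.023],-6.4)
snap('wrist','w5')
dr=np.array([-.1115,-.9938]);o=np.array([.6092,.1455]); print(proj('w5',[*(o+dr*.127),.06]),proj('w5',[*(o+dr*.127),.036]))"
```

```text
t 13.03 gp [ 0.5636 -0.2544  0.0224] yaw -6.28 z [-7.e-04  3.e-04 -1.e+00] d_mm [ 2.5  0.7 -0.6] turn 0.0021 gap 0.6010746332066333 F [ 0.5 -0.2 -1.2]
t 13.03 gp [ 0.5636 -0.2544  0.0224] yaw -6.28 z [-7.e-04  3.e-04 -1.e+00] d_mm [168.6   1.   -0.5] turn 0.0021 gap 0.6010746332066333 F [ 0.5 -0.2 -1.2]
[  320.4 -1276.8] [ 320.  -841.8]
```

View pics/w5.png

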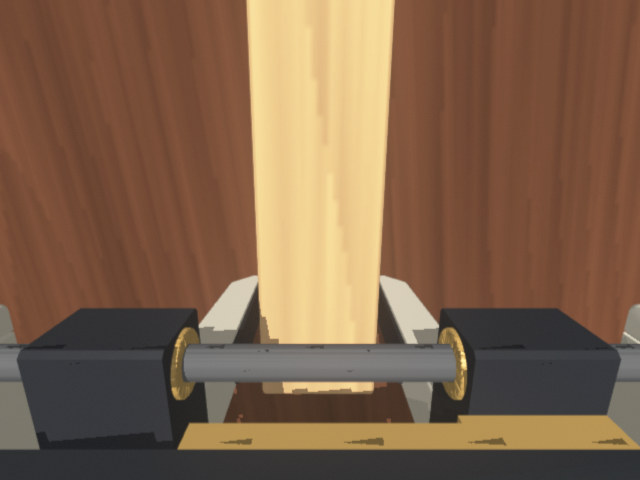

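The board runs straight through the gripper (edges near columns 250 and 390). Now I'll slide it in.

```bash
python3 -m crank '[[1,12,0,0,0,0,0.002],[1,20,0,0,0,0,0],[1,25,0,0,0,0,0],[1,25,0,0,0,0,0],[1,25,0,0,0,0,0],[1,20,0,0,0,0,0],[1,15,0,0,0,0,0],[1,12,0,0,0,0,0],[1,6,0,0,0,0,0],[1,0,0,0,0,0,0]]'
python3 -c "
from h import *
delta([.5831,-.087,.021],-6.4)
snap('top','t6'); snap('scene','s6')
a=cv2.imread('pics/t6.png')[120:240,120:440]; b=cv2.imread('pics/s6.png')[200:400,200:600]
cv2.imwrite('pics/m6.png',np.vstack([cv2.resize(a,(720,270)),cv2.resize(b,(720,330))]))"
```

```text
time_s: 13.92
ee_pos: [0.5816, -0.0956, 0.1898]
eef_rot: [-0.0, 0.745, 0.667, 0.0]
force: [-0.0, 0.1, -2.1]
finger_gap: 0.6
gripper_force: 30.0
t 13.92 gp [ 0.5816 -0.0956  0.0228] yaw -6.39 z [ 0.e+00  2.e-04 -1.e+00] d_mm [8.7 0.6 1.8] turn 0.0002 gap 0.5995267030140222 F [-0.   0.1 -2.1]
```

View pics/m6.png

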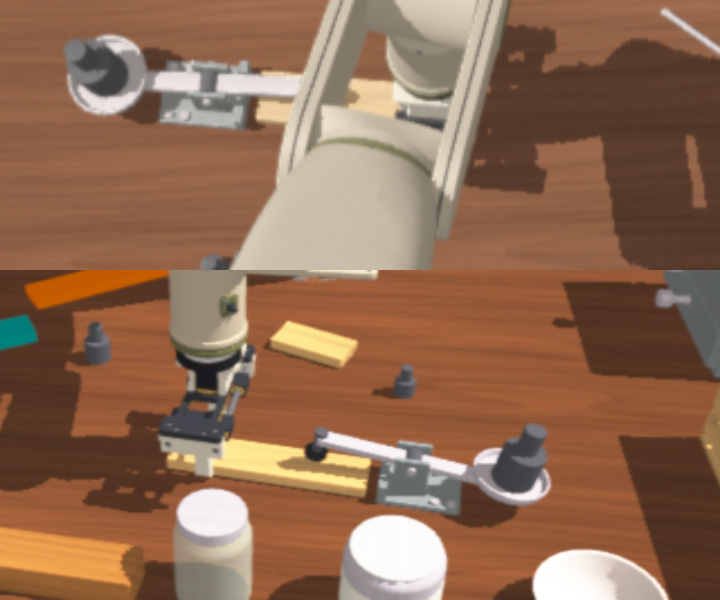

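The board is under the raised pad, with its end about 10 mm from the stop. I'll advance gently, lower and release.

```bash
python3 -m crank '[[1,3,0,0,0,0,0],[1,3,0,0,0,0,0],[1,2,0,1.5,0,0,0],[1,0,0,0,0,0,0],[1,0,0,0,0,0,0]]'
python3 -m crank '[[-1,0,0,0,0,0,0],[-1,0,0,0,0,0,0],[-1,0,0,0,0,0,0],[-1,0,0,0,0,0,0],[-1,0,0,0,0,0,0],[-1,0,0,0,0,0,0],[-1,0,0,-10,0,0,0],[-1,0,0,-25,0,0,0],[-1,-5,0,-30,0,0,0],[-1,-20,0,-30,0,0,0]]'
python3 -m crank '[[-1,-33,0,-20,0,0,0],[-1,-33,0,-20,0,0,0],[-1,-33,0,-20,0,0,0],[-1,-33,0,0,0,0,0],[-1,-33,0,0,0,0,0],[-1,-33,0,0,0,0,0],[-1,-33,0,0,0,0,0],[-1,-33,0,0,0,0,0],[-1,-33,0,0,0,0,0],[-1,0,0,0,0,0,0]]'
python3 -c "
from h import *
snap('top','t7'); snap('scene','s7')
a=cv2.imread('pics/t7.png')[120:240,120:440]; b=cv2.imread('pics/s7.png')[200:400,200:600]
cv2.imwrite('pics/m7.png',np.vstack([cv2.resize(a,(720,270)),cv2.resize(b,(720,330))]))"
```

```text
time_s: 14.43
ee_pos: [0.5824, -0.0886, 0.1881]
eef_rot: [-0.0, 0.746, 0.666, 0.0]
force: [-0.2, 0.8, -1.7]
finger_gap: 0.597
gripper_force: 30.0
time_s: 15.27
ee_pos: [0.5794, -0.1115, 0.2843]
eef_rot: [-0.001, 0.745, 0.667, -0.0]
force: [0.7, -0.3, 0.6]
finger_gap: 1.002
gripper_force: 0.0
time_s: 16.1
ee_pos: [0.5444, -0.4139, 0.3439]
eef_rot: [0.001, 0.747, 0.665, -0.001]
force: [0.2, -0.3, 0.6]
finger_gap: 0.994
gripper_force: 0.0
```

View pics/m7.png

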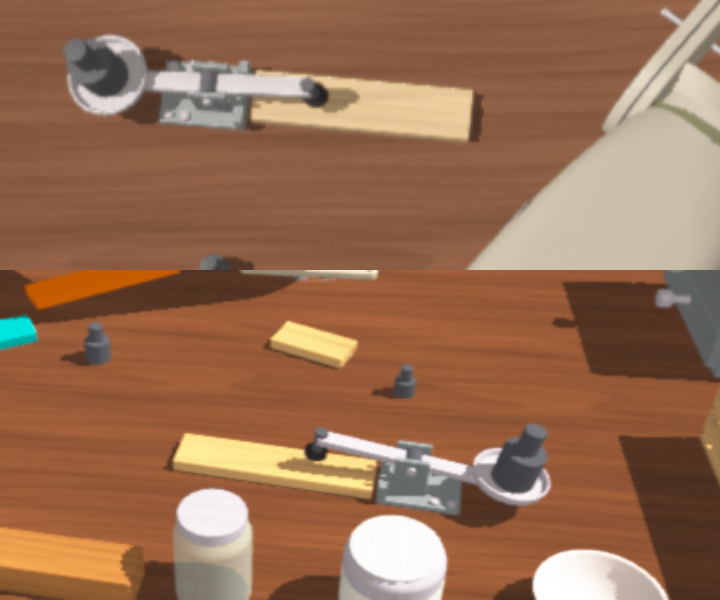

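The board lies flat and in line under the raised pad, with its end almost at the stop. The weight stands in the dish and the robot is clear, so I'm handing in.

```bash
python3 -c "
from h import *
p=ray('t7',120+362/2.25,120+107/2.25,.018)[:2]-[.6092,.1455]; print(p@[-.1115,-.9938],p@[.9938,-.1115])
print(hand_in())"
```

```text
0.16580027 -0.003234859999999943
the job is handed in; nothing more can be done
None
```

I handed the job in at about 16 s: the large weight stands in the dish holding the arm open, and the board lies under the raised pad. By my last measurement its end is about 11 mm from the stop and its middle 3 mm off the centre line; the hand-in returned no verdict.

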